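# Return the sampling kit to its silhouette pads

## Task

Put the stoppered flask that stands on the bench top (not the one on the stirrer), the sample jar, the dropper bottle and the slide box back, each upright and centred on the black pad whose grey silhouette matches its foot in shape and size, with the slide box turned along its oblong. Set each down gently without dropping or tipping it, let go of it, and leave the culture dish and the small vial, which have no pad, where they are.

Things in the scene. Friction and masses are not known exactly. Their poses are not given: they have to be found in the camera images.
- stoppered_flask: Conical glass flask with green contents and a cream foam stopper, 72 mm across at the foot, 123 mm high, 0.15 to 0.25 kg, standing loose on the bench top among the other things (a like flask on the magnetic stirrer at the back left is not meant). Grip it by the upright round neck and stopper, 32 mm across from 90 to 123 mm above its foot. Origin: centre of its underside; z up.
- sample_jar: Round clear sample jar with a white ribbed lid, 54 mm across (lid; the body is 52 mm), 57 mm high, 0.11 to 0.18 kg, lid closed and fixed. Grip the lid, 40 to 57 mm above the foot. Origin: centre of its underside; z up.
- dropper_bottle: Round brown glass dropper bottle with a black cap and bulb, body 33 mm across up to about 65 mm, cap 24 mm across up to 77 mm, bulb 13 mm across up to 102 mm, 0.055 to 0.09 kg. Grip the body or cap, 45 to 75 mm above the foot. Origin: centre of its underside; z up.
- glass_slide_box: Clear oblong box for microscope slides, 36 (its x) by 78 (its y) by 23 mm high, 0.035 to 0.06 kg, lid closed and fixed, lying flat. Grip it across the short side, near the middle of its length. Origin: centre of its underside; x along the short side, y along the long side, z up. Turned up to 46 degrees at the start.
- flask_pad: Fixed pad: a black rubber disc 100 mm across and 4 mm thick with a flat grey silhouette in its middle, a round spot 74 mm across (the largest), as big as the flask's foot. Origin: centre of its underside (on the bench); the top, where the thing stands, is 4 mm above.
- jar_pad: Fixed pad: a black rubber disc 100 mm across and 4 mm thick with a flat grey silhouette in its middle, a round spot 56 mm across (the middle size), as big as the sample jar. Origin: centre of its underside (on the bench); the top, where the thing stands, is 4 mm above.
- bottle_pad: Fixed pad: a black rubber disc 100 mm across and 4 mm thick with a flat grey silhouette in its middle, a round spot 35 mm across (the smallest), as big as the dropper bottle. Origin: centre of its underside (on the bench); the top, where the thing stands, is 4 mm above.
- box_pad: Fixed pad: a black rubber disc 100 mm across and 4 mm thick with a flat grey silhouette in its middle, an oblong 38 mm (its x) by 80 mm (its y), as big as the slide box. Origin: centre of its underside (on the bench); the top, where the thing stands, is 4 mm above. x along the short side, y along the long side; turned up to 46 degrees.
- culture_dish: Bystander, to be left where it is: loose flat round culture dish with lid, 90 mm across, 15 mm high, 22 g. It has no pad. Origin: centre of its underside.
- small_vial: Bystander, to be left where it is: small loose glass vial with a white cap, 19 mm across, 54 mm high, 12 g, standing. It has no pad. Origin: centre of its underside.

How it is judged:
By the outcome, as a careful person would: the job done as asked, in the order asked, and still so for the second after the job is handed in, with the robot touching nothing.
It also fails if it takes over 106 s, if anything falls off the work surface, if the arm or the gripper's body presses on something with over 40 N, if the wrist force passes 120 N, or if a joint passes its speed limit or range.

## Robot

A 6-joint arm with a two-finger parallel gripper is mounted at the origin on a cart in front of the work surface, level with it; the furniture and walls round the work are solid. World frame = base frame: x ahead of the robot, y to its left, z up, the work surface at z = 0. Lengths are in m, angles in degrees, forces in N, time in s.
With the tool pointing down it reaches from about 0.375 to 0.9 m from the base axis. Payload 3.1 kg.
Tool frame: the origin (TCP) lies on the centre line of the jaws, within the pads' length; the fingertips stand 25 mm ahead of it and the grasp point (between the pads) lies 6 mm ahead of it; z points along the fingers, y is the line along which they close (so a half turn about z gives the same grasp; the last joint's range is limited). The gripper opens to 87 mm and grips with 3 to 60 N. Pads are 19 mm wide; open, the fingers measure 117 mm over their backs; the gripper's body (75 mm by 190 mm) begins 51 mm behind the grasp point.
Start: joints at [54.746, 30.224, 82.088, -0, 67.689, -10.227], TCP at [0.264, 0.566, 0.248] pointing down, gripper open.
Joint ranges: [-176.69, 176.69], [-43.24, 126.21], [12.49, 139.97], [-82, 262], [0, 151.66], [-163.58, 163.58]. Speed limits (degrees/s): [159.86, 159.86, 180, 180, 180, 180].

## Interface

Orientations are given as a 3x3 rotation matrix whose columns are the frame's x, y, z axes.
In Python, from rig import * gives the robot as it stands.
- The arm moves only by the tool step_arm, never from a script. Its argument "steps" is a list of rows, each a list of 7 numbers: the shift along the tool's x, y, z normalised to -1 to 1, where 1 is 0.3 m, then the turn, a rotation vector about the tool's x, y, z normalised to -1 to 1, where 1 is 45 degrees, then the gripper's target within -1 to 1 (shut at 1, half-way at 0, fully open at -1). A call has 1 to 8 rows; each row is the pose to reach, as a shift and turn from the pose commanded when the call began, along the tool's axes at that moment; what a row does not reach only later rows make up. A row lasts 1/12 s, in which the tool goes at most 41.7 mm and 7.16 degrees, less where a joint would pass 70% of its speed; a pose out of reach is approached as far as the arm can. A call with a number of a shift or a turn outside -1 to 1 is refused whole. A call with a gripper value outside its range is refused whole. The fingers move at their own pace and stop on an object; the grip force is fixed at half the most. Time passes only in rows, so rows that repeat a pose let the fingers close. It gives the time, the measured TCP pose, the force, the opening and the grip force at its end, in the units of the state.
- read_state(): the state, without advancing time (a new reading comes with each control period).
- capture(name): name is "side" or "top"; returns a dict with "image" (420x560x3 uint8, red, green, blue), "vertical_fov" (degrees; the focal length in pixels is half the picture's height over the tangent of half this angle, whatever the lens; pixels are square), "cx", "cy" (the principal point, pixels), "k1" (the pictures are not rectified: a ray, as slopes to the right and down, at radius r is drawn at 1 + k1 r^2 times it, then the intrinsics apply), "world_from_camera" (4x4, takes a point from camera to world coordinates). Camera axes: x right, y down, z forward; pixel columns grow to the right and rows downward; lengths in m; the calibration is good to about 2 mm. A picture is of the moment at which its call begins. There is no depth.
- hand_in(): hands the job in; it is judged then, once.
The state is a dict: "time_s": time; "joint_positions": joint angles; "qvel": joint speeds; "tau": joint torques, N m; "position": TCP position; "tcp_rot": TCP orientation; "force": force on the tool from outside, world axes, zero at the start; "moment": the same for the moment, N m; "opening": opening from 0.0 (shut) to 1.0 (fully open); "grasp_force": force on a finger pad.
Only numpy, scipy, OpenCV 4.12 (cv2) and the standard library are available. Lean on these libraries where they do the work, as an engineer would, in place of code of your own. Each camera call takes 0.05 s, during which the arm holds its last target. There are 200 camera calls.

## Working session

There is one attempt and no reset: what is moved stays moved. The work goes in short steps, Python scripts to look and compute and a tool call to move; the robot and the scene stay as the last step left them, time stands still between calls to the robot, and variables do not carry over. Pictures are saved under pics/ and viewed, at most 14 in all, crops included, and the job is handed in when it is done.

Besides the shell and the picture viewer there is one more tool, called by a JSON object that holds its "name" and its "arguments". step_arm: Moves the arm, as the interface text tells. Scaled input: -1 to 1 covers 0.3 m each way for a shift and 45 degrees each way for a turn. Its arguments: {"type":"object","properties":{"steps":{"type":"array"}},"required":["steps"]}

```bash
mkdir -p pics; ls
cat > h.py <<'E'
from rig import *
import numpy as np, cv2
def cam(c):
    H,W=c["image"].shape[:2]; f=H/2/np.tan(np.radians(c["vertical_fov"]/2))
    return np.array([[f,0,c["cx"]],[0,f,c["cy"]],[0,0,1]]),np.array([c["k1"],0,0,0,0.])
def p2w(c,px,z):
    K,d=cam(c); u=cv2.undistortPoints(np.array(px,float).reshape(-1,1,2),K,d).reshape(-1,2)
    T=np.array(c["world_from_camera"]); r=np.c_[u,np.ones(len(u))]@T[:3,:3].T; o=T[:3,3]
    return o+r*((z-o[2])/r[:,2])[:,None]
def w2p(c,P):
    K,d=cam(c); Ti=np.linalg.inv(np.array(c["world_from_camera"])); 
    return cv2.projectPoints(np.array(P,float).reshape(-1,1,3),cv2.Rodrigues(Ti[:3,:3])[0],Ti[:3,3],K,d)[0].reshape(-1,2)
def save(c,n): cv2.imwrite(f"pics/{n}.png",cv2.cvtColor(c["image"],cv2.COLOR_RGB2BGR))
E
python3 - <<'E'
from h import *
np.set_printoptions(precision=3,suppress=True)
for n in("top","side"):
    c=capture(n); save(c,n+"0"); print(n,c["vertical_fov"],c["k1"],c["cx"],c["cy"]); print(np.array(c["world_from_camera"]))
    import pickle; pickle.dump(c,open(n+"0.pkl","wb"))
s=read_state(); print(s["time_s"],s["position"],np.array(s["tcp_rot"]),s["opening"])
E
```

```text
pics
top 56.392731003501666 -0.08992221524903904 278.74070636147457 210.49330795328567
[[ 0.021 -0.991  0.131  0.401]
 [-1.    -0.02   0.006 -0.021]
 [-0.004 -0.131 -0.991  0.985]
 [ 0.     0.     0.     1.   ]]
side 57.22621037199801 -0.09473204093769812 280.09146247305176 209.19844451713303
[[ 0.81  -0.371  0.454  0.123]
 [-0.587 -0.516  0.624 -0.564]
 [ 0.003 -0.772 -0.636  0.586]
 [ 0.     0.     0.     1.   ]]
0.1 [0.264 0.566 0.247] [[-0.906  0.423 -0.001]
 [ 0.423  0.906 -0.002]
 [ 0.    -0.002 -1.   ]] 0.9983705077370875
```

View pics/top0.png

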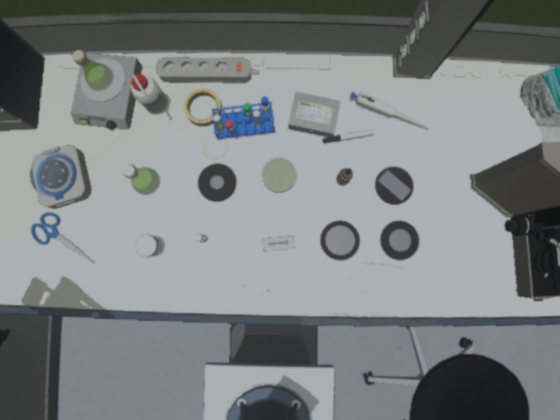

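View pics/side0.png

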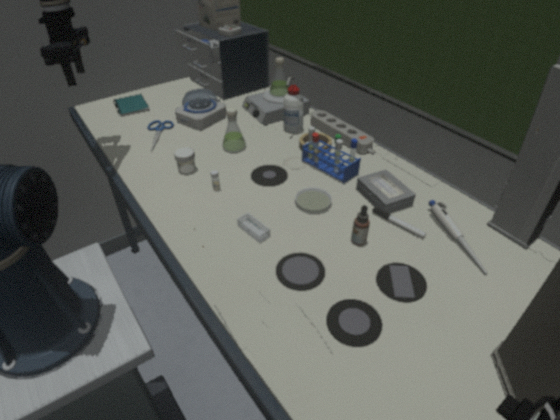

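The top view shows the flask at (145,180), jar (147,245), bottle (345,176) and box (278,243). The pads are flask (340,240), jar (400,240), bottle (217,182) and box (394,185). The dish is at (280,175) and the vial at (200,238).

```bash
cat > m.py <<'E'
from h import *
import pickle
np.set_printoptions(precision=4,suppress=True)
t=pickle.load(open("top0.pkl","rb")); s=pickle.load(open("side0.pkl","rb"))
def comp(c,p,lo,hi,z,r=32):
    # largest comp of gray-level mask near pixel p, hole filled; metric hull centre
    g=cv2.cvtColor(c["image"],cv2.COLOR_RGB2GRAY); m=((g>=lo)&(g<=hi)).astype(np.uint8)
    k=np.zeros_like(m); cv2.circle(k,p,r,1,-1); m*=k
    cs,_=cv2.findContours(m,cv2.RETR_EXTERNAL,cv2.CHAIN_APPROX_NONE); q=max(cs,key=cv2.contourArea)
    w=p2w(c,q.reshape(-1,2),z)[:,:2]; return w
for n,pt,ps in(("flask",(340,240),(300,271)),("jar",(400,240),(354,322)),("bottle",(217,182),(269,175)),("box",(394,185),(401,281))):
    for c,p in((t,pt),(s,ps)):
        w=comp(c,p,0,75,.004,50 if c is s else 28)
        e=cv2.fitEllipse((w*1e3).astype(np.float32)); print(n,"t" if c is t else "s",np.array(e[0]),np.array(e[1]))
def up(c,x0,y0,x1,y1,f,n):
    cv2.imwrite(f"pics/{n}.png",cv2.cvtColor(cv2.resize(c["image"][y0:y1,x0:x1],None,fx=f,fy=f,interpolation=cv2.INTER_CUBIC),cv2.COLOR_RGB2BGR))
a=cv2.resize(t["image"][155:265,110:220],None,fx=3.6,fy=3.6,interpolation=cv2.INTER_CUBIC)
b=cv2.resize(t["image"][155:265,310:420],None,fx=3.6,fy=3.6,interpolation=cv2.INTER_CUBIC)
c=cv2.resize(t["image"][225:265,250:305],None,fx=3.6,fy=3.6,interpolation=cv2.INTER_CUBIC)
C=np.zeros((144+396,792,3),np.uint8); C[:396,:396]=a; C[:396,396:]=b; C[396:,:198]=c
cv2.imwrite("pics/crop_t.png",C[:,:,::-1])
up(s,165,100,385,265,3.6,"crop_s")
E
python3 m.py
```

```text
flask t [ 459.8275 -168.4606] [92.1162 92.6048]
flask s [ 457.4775 -172.0123] [93.8161 94.2186]
jar t [ 462.5472 -319.7155] [92.1281 92.4912]
jar s [ 460.4529 -322.2965] [95.2019 95.6601]
bottle t [600.8108 145.76  ] [91.4426 92.6074]
bottle s [598.1149 140.7056] [90.9992 92.3125]
box t [ 602.2602 -308.2859] [91.6885 92.6092]
box s [ 599.7082 -311.034 ] [94.5249 94.9548]
```

View pics/crop_t.png

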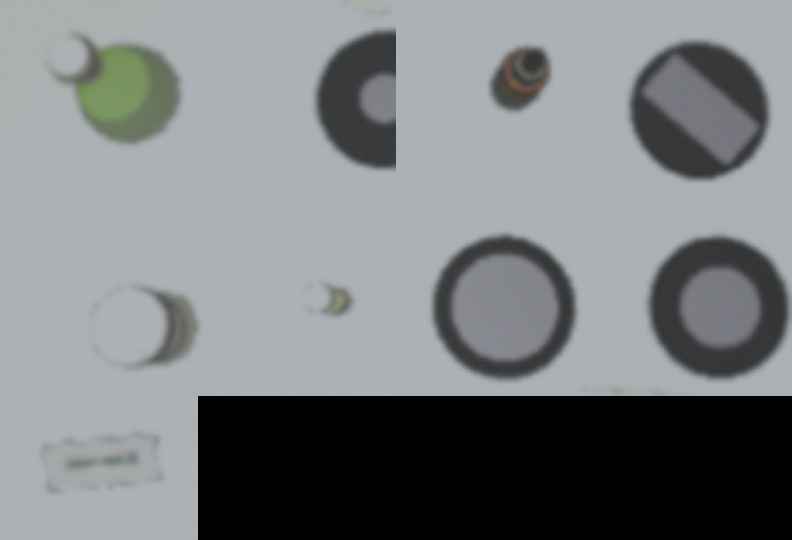

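View pics/crop_s.png

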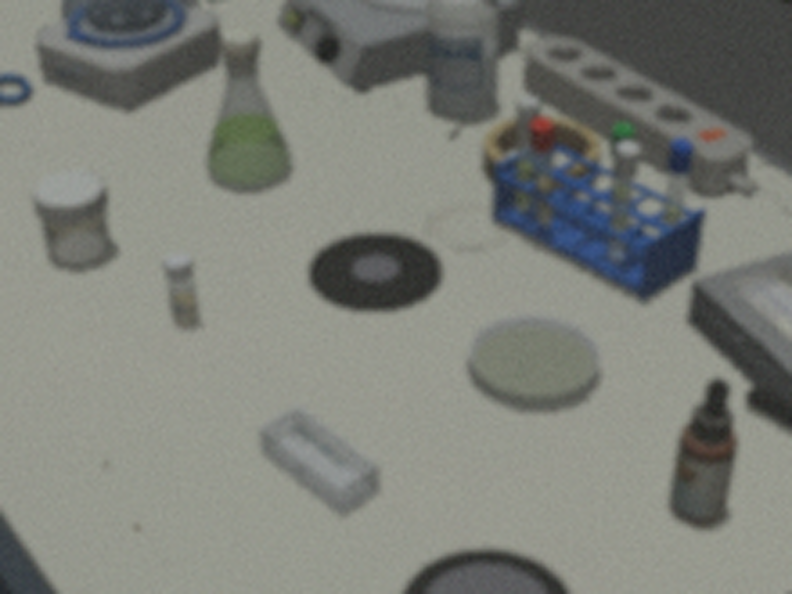

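The crops give the stopper at (73,57), the jar lid at (131,325) and the bulb at (533,60). The box's top corners are at about (42,447), (157,433), (162,478) and (48,491). I'll convert these to world positions.

```bash
cat > m2.py <<'E'
from h import *
import pickle
np.set_printoptions(precision=4,suppress=True)
t=pickle.load(open("top0.pkl","rb")); s=pickle.load(open("side0.pkl","rb"))
def T(x,y,z):
    ox,oy,sx,sy=(250,225,0,396) if y>396 else ((110,155,0,0) if x<396 else (310,155,396,0))
    return p2w(t,[(x-sx+.5)/3.6-.5+ox,(y-sy+.5)/3.6-.5+oy],z)[0,:2]
def S(x,y,z): return p2w(s,[(x+.5)/3.6-.5+165,(y+.5)/3.6-.5+100],z)[0,:2]
print("flask",T(73,57,.123),T(130,93,0),S(238,43,.123),S(250,160,0))
print("jar",T(131,325,.057),S(71,188,.057))
print("bottle",T(533,60,.1),T(514,87,0),S(718,388,.1),S(700,507,0))
print("vial",T(319,297,.054),S(179,262,.054)); print("dish",S(535,362,.012))
B=np.array([T(*p,.023) for p in((42,447),(157,433),(162,478),(48,491))]); print("box",B.mean(0),B)
d=B[1]+B[2]-B[0]-B[3]; print("long ang",np.degrees(np.arctan2(d[1],d[0])))
Q=np.array([S(*p,.023) for p in((296,411),(379,472),(345,494),(261,434))]);print("box s",Q.mean(0));d=Q[1]+Q[2]-Q[0]-Q[3]; print(np.degrees(np.arctan2(d[1],d[0])),np.linalg.norm(d)/2)
P=np.array([T(*p,.004) for p in((672,53),(760,127),(727,166),(640,93))]); d=P[1]+P[2]-P[0]-P[3]; print("pad",P.mean(0),np.degrees(np.arctan2(d[1],d[0])),np.linalg.norm(d)/2)
E
python3 m2.py
```

```text
flask [0.6006 0.3269] [0.603  0.3322] [0.5913 0.313 ] [0.6099 0.3433]
jar [0.4345 0.3008] [0.4344 0.2981]
bottle [ 0.613  -0.1728] [ 0.6169 -0.1763] [ 0.6097 -0.1808] [ 0.6183 -0.177 ]
vial [0.4563 0.176 ] [0.4547 0.1683]
dish [ 0.6176 -0.0197]
box [ 0.448  -0.0145] [[ 0.4575  0.0268]
 [ 0.4686 -0.0514]
 [ 0.4381 -0.0553]
 [ 0.4277  0.022 ]]
long ang -82.10271135754867
box s [ 0.4449 -0.0217]
-81.54645970163352 0.07678970932732888
pad [ 0.6027 -0.3088] -129.86073095351466 0.08098330581657429
```

{"name": "step_arm", "arguments": {"steps": [[-0.71,-0.11,0,0,0,1,-1],[-0.71,-0.11,0,0,0,1,-1],[-0.71,-0.11,0,0,0,1,-1],[-0.71,-0.11,0,0,0,1,-1],[-0.71,-0.11,0,0,0,1,-1],[-0.71,-0.11,0,0,0,1,-1],[-0.71,-0.11,0,0,0,1,-1],[-0.71,-0.11,0,0,0,1,-1]]}}

```text
time_s: 0.77
position: [0.4444, 0.4451, 0.2469]
tcp_rot: [[-0.339, 0.941, -0.001], [0.941, 0.339, -0.001], [-0.0, -0.001, -1.0]]
force: [0.2, 0.7, -0.2]
opening: 1.001
grasp_force: 0.0
```

{"name": "step_arm", "arguments": {"steps": [[-0.543,0.357,0.157,0,0,0.44,-1],[-0.543,0.357,0.157,0,0,0.44,-1],[-0.543,0.357,0.157,0,0,0.44,-1],[-0.543,0.357,0.157,0,0,0.44,-1],[-0.543,0.357,0.157,0,0,0.44,-1],[-0.543,0.357,0.157,0,0,0.44,-1],[-0.543,0.357,0.157,0,0,0.44,-1]]}}

```text
time_s: 1.35
position: [0.6002, 0.3286, 0.199]
tcp_rot: [[-0.002, 1.0, -0.002], [1.0, 0.002, -0.0], [-0.0, -0.002, -1.0]]
force: [-1.3, 0.5, -0.6]
opening: 0.999
grasp_force: 0.0
```

```bash
cat > look.py <<'E'
import sys
from h import *
import pickle
np.set_printoptions(precision=4,suppress=True)
# look.py tag x y z half : side-by-side crops of both cameras round a world point, with marks
tag=sys.argv[1]; P=[float(v) for v in sys.argv[2:5]]; h=int(sys.argv[5]); out=[]
st=read_state(); tip=np.array(st["position"])+np.array(st["tcp_rot"])[:,2]*.025
print(st["time_s"],st["position"],st["opening"],st["grasp_force"])
for n in("top","side"):
    c=capture(n); pickle.dump(c,open(f"{tag}_{n}.pkl","wb"))
    u=np.clip(np.round(w2p(c,P)[0]).astype(int),h,[560-h,420-h]); im=c["image"][u[1]-h:u[1]+h,u[0]-h:u[0]+h]; f=396/(2*h)
    im=cv2.resize(im,None,fx=f,fy=f,interpolation=cv2.INTER_CUBIC); print(n,"org",u-h,"f",f,"tip px",((w2p(c,tip)[0]-(u-h)+.5)*f-.5))
    out.append(cv2.resize(im,(396,396)))
cv2.imwrite(f"pics/{tag}.png",np.hstack(out)[:,:,::-1])
E
python3 look.py fl 0.6 0.328 0.12 50
```

```text
1.35 [0.6002 0.3286 0.199 ] 0.999101052746987 0.0
top org [ 80 121] f 3.96 tip px [161.2233 176.6401]
side org [181  60] f 3.96 tip px [192.927  126.1505]
```

View pics/fl.png

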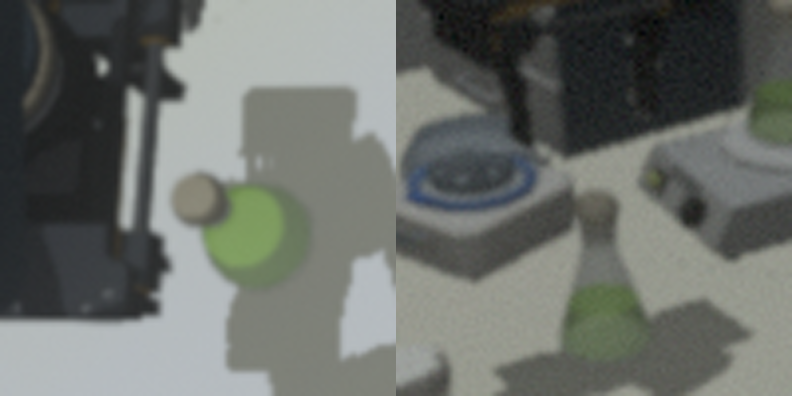

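```bash
cat > px.py <<'E'
import sys,pickle
from h import *
np.set_printoptions(precision=4,suppress=True)
# px.py tag cam ox oy f  x,y,z ...
tag,n=sys.argv[1:3]; ox,oy,f=map(float,sys.argv[3:6]); c=pickle.load(open(f"{tag}_{n}.pkl","rb"))
for a in sys.argv[6:]:
    x,y,z=map(float,a.split(",")); print(a,p2w(c,[(x+.5)/f-.5+ox,(y+.5)/f-.5+oy],z)[0,:2])
E
python3 px.py fl top 80 121 3.96 199,198,.123 257,237,0 ; python3 px.py fl side 181 60 3.96 201,199,.123 201,206,.123 209,330,0
```

```text
199,198,.123 [0.6002 0.3269]
257,237,0 [0.603  0.3354]
201,199,.123 [0.5982 0.3215]
201,206,.123 [0.5925 0.3116]
209,330,0 [0.6117 0.3504]
```

{"name": "step_arm", "arguments": {"steps": [[0,0,0.1,0,0,0,-1],[0,0,0.19,0,0,0,-1],[0,0,0.25,0,0,0,-1],[0,0,0.277,0,0,0,-1],[0,0,0.277,0,0,0,-1],[0,0,0.277,0,0,0,-1]]}}

```text
time_s: 1.95
position: [0.5992, 0.331, 0.118]
tcp_rot: [[-0.005, 1.0, 0.001], [1.0, 0.005, 0.0], [0.0, 0.001, -1.0]]
force: [0.3, 0.4, 0.5]
opening: 1.003
grasp_force: 0.0
```

```bash
python3 look.py fl2 0.6 0.328 0.1 50
```

```text
1.95 [0.5992 0.331  0.118 ] 1.002836358204518 0.0
top org [ 83 123] f 3.96 tip px [199.0865 203.2032]
side org [181  66] f 3.96 tip px [198.5838 208.8482]
```

View pics/fl2.png

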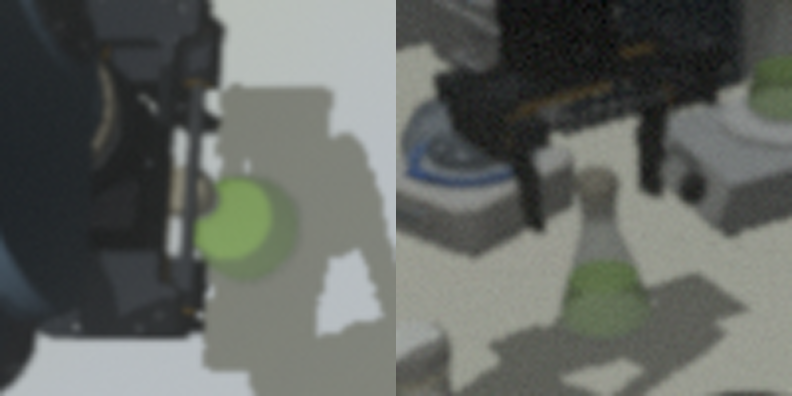

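Side view: the fingertips at (535,230) and (650,195) straddle the neck at about (600,210), so it's on line. I'll close.

{"name": "step_arm", "arguments": {"steps": [[0,0.006,0.006,0,0,0,0],[0,0.006,0.006,0,0,0,0.1],[0,0.006,0.006,0,0,0,0.2],[0,0.006,0.006,0,0,0,0.3],[0,0.006,0.006,0,0,0,0.5],[0,0.006,0.006,0,0,0,1],[0,0.006,0.006,0,0,0,1],[0,0.006,0.006,0,0,0,1]]}}

```text
time_s: 2.72
position: [0.6015, 0.3297, 0.1155]
tcp_rot: [[-0.003, 1.0, -0.0], [1.0, 0.003, -0.0], [-0.0, -0.0, -1.0]]
force: [0.8, -0.2, -0.2]
opening: 0.478
grasp_force: 0.0
```

{"name": "step_arm", "arguments": {"steps": [[0,0,0,0,0,0,1],[0,0,0,0,0,0,1],[0,0,0,0,0,0,1],[0,0,0,0,0,0,1],[0,0,0,0,0,0,1],[0,0,0,0,0,0,1]]}}

```text
time_s: 3.22
position: [0.6016, 0.3298, 0.1155]
tcp_rot: [[-0.003, 1.0, 0.0], [1.0, 0.003, 0.0], [0.0, 0.0, -1.0]]
force: [0.1, 0.5, -0.3]
opening: 0.388
grasp_force: 29.3
```

{"name": "step_arm", "arguments": {"steps": [[0,0,-0.02,0,0,0,1],[0,0,-0.06,0,0,0,1],[0,0,-0.12,0,0,0,1],[0,0,-0.19,0,0,0,1],[-0.03,-0.01,-0.26,0,0,0,1],[-0.08,-0.025,-0.31,0,0,0,1],[-0.15,-0.045,-0.335,0,0,0,1],[-0.23,-0.065,-0.335,0,0,0,1]]}}

```text
time_s: 3.88
position: [0.5833, 0.2613, 0.2198]
tcp_rot: [[-0.005, 1.0, 0.006], [1.0, 0.005, 0.002], [0.002, 0.006, -1.0]]
force: [0.7, -0.0, -2.1]
opening: 0.394
grasp_force: 29.2
```

{"name": "step_arm", "arguments": {"steps": [[-0.1,-0.028,0,0,0,0,1],[-0.2,-0.056,0,0,0,0,1],[-0.3,-0.084,0,0,0,0,1],[-0.4,-0.112,0,0,0,0,1],[-0.5,-0.14,0,0,0,0,1],[-0.6,-0.168,0,0,0,0,1],[-0.7,-0.196,0,0,0,0,1],[-0.8,-0.224,0,0,0,0,1]]}}

```text
time_s: 4.55
position: [0.5151, 0.0193, 0.2172]
tcp_rot: [[-0.003, 1.0, 0.001], [1.0, 0.003, -0.0], [-0.0, 0.001, -1.0]]
force: [1.6, -0.9, -1.2]
opening: 0.394
grasp_force: 29.2
```

{"name": "step_arm", "arguments": {"steps": [[-0.1,-0.028,0,0,0,0,1],[-0.2,-0.056,0,0,0,0,1],[-0.3,-0.084,0,0,0,0,1],[-0.4,-0.112,0,0,0,0,1],[-0.48,-0.135,0,0,0,0,1],[-0.53,-0.15,0,0,0,0,1],[-0.55,-0.155,0,0,0,0,1],[-0.55,-0.155,0,0,0,0,1]]}}

```text
time_s: 5.22
position: [0.4697, -0.1459, 0.2169]
tcp_rot: [[-0.001, 1.0, 0.001], [1.0, 0.001, -0.001], [-0.001, 0.001, -1.0]]
force: [0.1, 0.2, -1.5]
opening: 0.391
grasp_force: 29.2
```

{"name": "step_arm", "arguments": {"steps": [[-0.03,-0.01,0.03,0,0,0,1],[-0.06,-0.025,0.08,0,0,0,1],[-0.08,-0.037,0.14,0,0,0,1],[-0.08,-0.037,0.19,0,0,0,1],[-0.08,-0.037,0.22,0,0,0,1],[-0.08,-0.037,0.24,0,0,0,1],[-0.08,-0.037,0.24,0,0,0,1]]}}

```text
time_s: 5.8
position: [0.4583, -0.1677, 0.1428]
tcp_rot: [[-0.004, 1.0, -0.002], [1.0, 0.004, 0.002], [0.002, -0.002, -1.0]]
force: [-1.2, 0.2, -2.2]
opening: 0.391
grasp_force: 29.2
```

```bash
python3 look.py fp 0.46 -0.17 0.04 60
```

```text
5.8 [ 0.4583 -0.1677  0.1428] 0.3909106249598797 29.190871483879164
top org [282 179] f 3.3 tip px [215.488  194.7024]
side org [241 197] f 3.3 tip px [199.5315  99.8948]
```

View pics/fp.png

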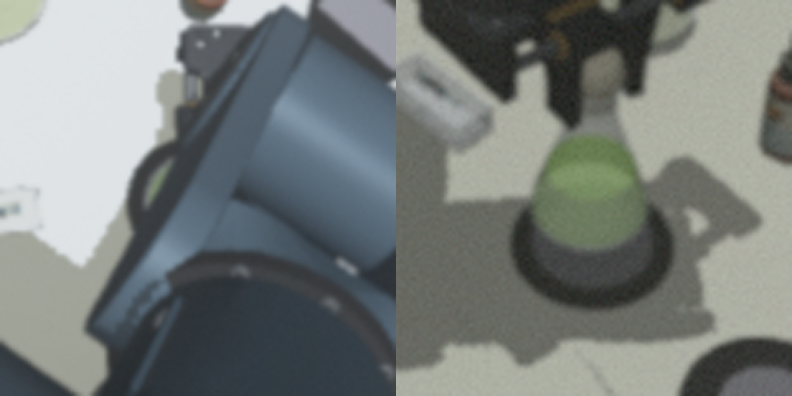

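```bash
cat > circ.py <<'E'
import sys,pickle
from h import *
np.set_printoptions(precision=1,suppress=True)
# circ.py tag cam ox oy f  x,y,z,r ... -> left,right,top,bottom in crop px
tag,n=sys.argv[1:3]; ox,oy,f=map(float,sys.argv[3:6]); c=pickle.load(open(f"{tag}_{n}.pkl","rb"))
a=np.linspace(0,2*np.pi,180)
for q in sys.argv[6:]:
    x,y,z,r=map(float,q.split(",")); p=(w2p(c,np.c_[x+r*np.cos(a),y+r*np.sin(a),a*0+z])-[ox,oy]+.5)*f-.5
    print(q,p[:,0].min(),p[:,0].max(),p[:,1].min(),p[:,1].max())
E
python3 circ.py fp side 241 197 3.3 .4583,-.1677,.0273,.036 .4575,-.172,.004,.05 .4598,-.1685,.004,.05 .4583,-.1677,.1503,.016
```

```text
.4583,-.1677,.0273,.036 133.43872589339583 254.50496106047194 169.72791797097824 259.067888175552
.4575,-.172,.004,.05 113.21527053128655 278.7252883669017 184.3824888504171 309.55751080184086
.4598,-.1685,.004,.05 112.96992784606175 277.80598492408944 179.64580100485225 303.8184704491159
.4583,-.1677,.1503,.016 171.9967724088832 232.11385017091112 35.655510251800735 74.35789201048348
```

{"name": "step_arm", "arguments": {"steps": [[-0.013,0.003,0.02,0,0,0,1],[-0.013,0.003,0.04,0,0,0,1],[-0.013,0.003,0.055,0,0,0,1],[-0.013,0.003,0.063,0,0,0,1],[-0.013,0.003,0.069,0,0,0,1],[-0.013,0.003,0.072,0,0,0,1],[-0.013,0.003,0.072,0,0,0,1]]}}

```text
time_s: 6.48
position: [0.4595, -0.1725, 0.1222]
tcp_rot: [[-0.003, 1.0, -0.0], [1.0, 0.003, 0.0], [0.0, -0.0, -1.0]]
force: [0.4, -0.0, -1.9]
opening: 0.396
grasp_force: 29.2
```

{"name": "step_arm", "arguments": {"steps": [[0,0,0.003,0,0,0,1],[0,0,0.006,0,0,0,1],[0,0,0.008,0,0,0,1],[0,0,0.01,0,0,0,1],[0,0,0.01,0,0,0,1]]}}

```text
time_s: 6.9
position: [0.4596, -0.1725, 0.1194]
tcp_rot: [[-0.003, 1.0, 0.0], [1.0, 0.003, -0.0], [-0.0, 0.0, -1.0]]
force: [0.3, 0.8, -2.3]
opening: 0.394
grasp_force: 29.2
```

{"name": "step_arm", "arguments": {"steps": [[0,0,0.002,0,0,0,1],[0,0,0.004,0,0,0,1],[0,0,0.004,0,0,0,1],[0,0,0.004,0,0,0,1]]}}

```text
time_s: 7.23
position: [0.4601, -0.1726, 0.1192]
tcp_rot: [[-0.003, 1.0, 0.001], [1.0, 0.003, -0.0], [-0.0, 0.001, -1.0]]
force: [-0.9, 1.4, 7.0]
opening: 0.388
grasp_force: 30.0
```

{"name": "step_arm", "arguments": {"steps": [[0,0,-0.003,0,0,0,1],[0,0,-0.003,0,0,0,0.15],[0,0,-0.003,0,0,0,0.1],[0,0,-0.003,0,0,0,0],[0,0,-0.003,0,0,0,-0.1],[0,0,-0.003,0,0,0,-0.3],[0,0,-0.003,0,0,0,-0.5],[0,0,-0.003,0,0,0,-0.5]]}}

```text
time_s: 7.9
position: [0.4596, -0.1725, 0.1191]
tcp_rot: [[-0.003, 1.0, -0.0], [1.0, 0.003, 0.0], [0.0, -0.0, -1.0]]
force: [-0.7, 0.6, 0.1]
opening: 0.688
grasp_force: 0.0
```

{"name": "step_arm", "arguments": {"steps": [[0,0,-0.04,0,0,0,-0.5],[0,0,-0.12,0,0,0,-0.5],[0,0,-0.24,0,0,0,-0.7],[0,0,-0.3,0,0,0,-1],[0.08,0,-0.35,0,0,0,-1],[0.2,0,-0.35,0,0,0,-1],[0.33,0,-0.35,0,0,0,-1],[0.45,0,-0.35,0,0,0,-1]]}}

```text
time_s: 8.57
position: [0.4589, -0.0363, 0.2246]
tcp_rot: [[-0.001, 1.0, 0.001], [1.0, 0.001, -0.0], [-0.0, 0.001, -1.0]]
force: [0.3, 0.2, -0.2]
opening: 0.995
grasp_force: 0.0
```

{"name": "step_arm", "arguments": {"steps": [[0.13,0,0,0,0,0,-1],[0.26,-0.01,0,0,0,0,-1],[0.39,-0.02,0,0,0,0,-1],[0.52,-0.03,0,0,0,0,-1],[0.65,-0.04,0,0,0,0,-1],[0.78,-0.05,0.0,0,0,0,-1],[0.9,-0.06,0.05,0,0,0,-1],[0.98,-0.07,0.1,0,0,0,-1]]}}

```text
time_s: 9.23
position: [0.4376, 0.2597, 0.1947]
tcp_rot: [[-0.005, 1.0, 0.004], [1.0, 0.005, 0.002], [0.002, 0.004, -1.0]]
force: [0.2, -0.3, 0.3]
opening: 1.001
grasp_force: 0.0
```

{"name": "step_arm", "arguments": {"steps": [[0.1,-0.013,0.1,0,0,0,-1],[0.14,-0.013,0.18,0,0,0,-1],[0.14,-0.013,0.24,0,0,0,-1],[0.14,-0.013,0.24,0,0,0,-1],[0.14,-0.013,0.24,0,0,0,-1]]}}

```text
time_s: 9.65
position: [0.4325, 0.2982, 0.1214]
tcp_rot: [[-0.004, 1.0, -0.003], [1.0, 0.004, -0.001], [-0.001, -0.003, -1.0]]
force: [1.5, -0.3, 0.4]
opening: 1.003
grasp_force: 0.0
```

```bash
cat > look2.py <<'E'
import sys
from h import *
import pickle
np.set_printoptions(precision=4,suppress=True)
# look2.py tag  cam:x,y,z,half ... : mosaic of crops
tag=sys.argv[1]; st=read_state(); tip=np.array(st["position"])+np.array(st["tcp_rot"])[:,2]*.025; cs={}; out=[]
print(st["time_s"],st["position"],st["opening"],st["grasp_force"])
for a in sys.argv[2:]:
    n,v=a.split(":"); *P,h=map(float,v.split(",")); h=int(h)
    if n not in cs: cs[n]=capture(n); pickle.dump(cs[n],open(f"{tag}_{n}.pkl","wb"))
    c=cs[n]; u=np.clip(np.round(w2p(c,P)[0]).astype(int),h,[560-h,420-h]); f=396/(2*h)
    out.append(cv2.resize(c["image"][u[1]-h:u[1]+h,u[0]-h:u[0]+h],(396,396),interpolation=cv2.INTER_CUBIC))
    print(n,"org",u-h,"f",round(f,3),"tip px",((w2p(c,tip)[0]-(u-h)+.5)*f-.5))
cv2.imwrite(f"pics/{tag}.png",np.hstack(out)[:,:,::-1])
E
python3 look2.py jr side:.434,.3,.05,40 side:.459,-.17,.04,45
```

```text
9.65 [0.4325 0.2982 0.1214] 1.0027240728532902 0.0
side org [144 114] f 4.95 tip px [187.0511 125.814 ]
side org [256 212] f 4.4 tip px [-326.588  -319.4208]
```

View pics/jr.png

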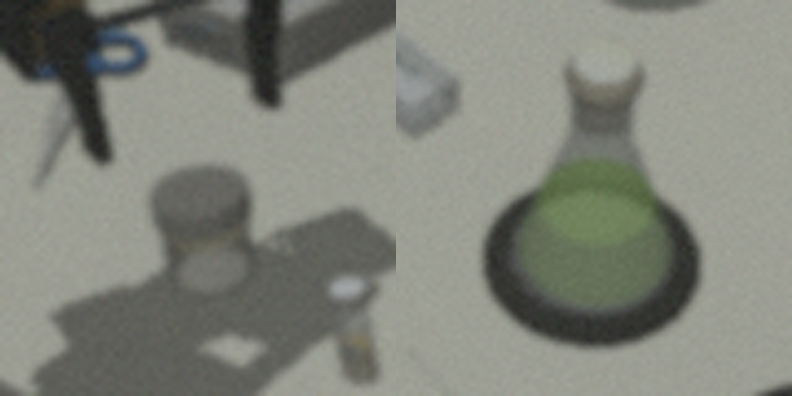

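```bash
python3 circ.py jr side 144 114 4.95 .434,.3,.057,.027 .434,.3,0,.026 ; python3 circ.py jr side 256 212 4.4 .459,-.172,.004,.05 .459,-.172,.004,.036 .459,-.172,.127,.016
python3 - <<'E'
import pickle,cv2
from h import *
c=capture("top"); pickle.dump(c,open("fq_top.pkl","wb"))
u=w2p(c,[.459,-.17,.03])[0].round().astype(int);print(u-30)
a=cv2.resize(c["image"][u[1]-30:u[1]+30,u[0]-30:u[0]+30],(396,396),interpolation=cv2.INTER_CUBIC)
cv2.imwrite("pics/fq.png",a[:,:,::-1])
E
python3 circ.py fq top 310 207 6.6 .459,-.172,.004,.05 .459,-.172,.004,.036 .459,-.172,.127,.016
```

```text
.434,.3,.057,.027 148.83167156596235 250.01240268055304 162.6689763980339 214.7588745277889
.434,.3,0,.026 167.76971590421803 261.92984721523413 251.19859636684552 303.1524820045631
.459,-.172,.004,.05 87.81836030267951 308.30511478076806 178.67964586713882 345.29378596315223
.459,-.172,.004,.036 118.6847578622281 277.3711214936535 200.1381934794551 319.98079920625156
.459,-.172,.127,.016 169.9198168312768 248.615432068392 30.015040495868778 82.40800247489943
[312 210]
.459,-.172,.004,.05 76.10493968829299 338.40538508823647 91.07312759955998 354.4431892562394
.459,-.172,.004,.036 112.93893507287261 301.81415913221633 127.57759654044415 317.2222205623988
.459,-.172,.127,.016 216.50543647317502 312.22815128850647 153.26737647871732 249.4173336601698
```

View pics/fq.png

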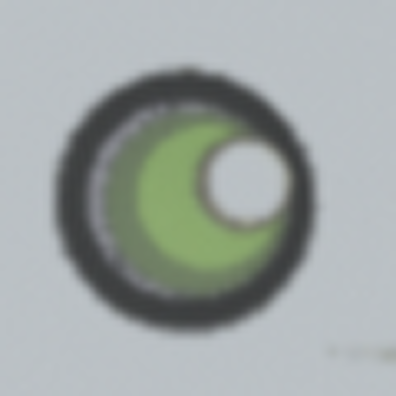

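Top view: the flask foot sits about 2 mm off the silhouette centre, which is good enough. Next is the jar.

{"name": "step_arm", "arguments": {"steps": [[0.003,0.006,0.06,0,0,0,-1],[0.003,0.006,0.13,0,0,0,-1],[0.003,0.006,0.19,0,0,0,-1],[0.003,0.006,0.222,0,0,0,-1],[0.003,0.006,0.222,0,0,0,-1],[0.003,0.006,0.222,0,0,0,-0.3],[0.003,0.006,0.222,0,0,0,0],[0.003,0.006,0.222,0,0,0,1]]}}

```text
time_s: 10.42
position: [0.436, 0.2995, 0.0568]
tcp_rot: [[-0.003, 1.0, 0.002], [1.0, 0.003, 0.001], [0.001, 0.002, -1.0]]
force: [-0.5, 0.6, 0.1]
opening: 0.853
grasp_force: 0.0
```

{"name": "step_arm", "arguments": {"steps": [[0,0,0,0,0,0,1],[0,0,0,0,0,0,1],[0,0,0,0,0,0,1],[0,0,0,0,0,0,1]]}}

```text
time_s: 10.75
position: [0.4354, 0.2994, 0.056]
tcp_rot: [[-0.003, 1.0, 0.001], [1.0, 0.003, 0.0], [0.0, 0.001, -1.0]]
force: [0.2, -0.6, 2.8]
opening: 0.599
grasp_force: 30.0
```

{"name": "step_arm", "arguments": {"steps": [[0,0,-0.03,0,0,0,1],[0,0,-0.09,0,0,0,1],[0,0,-0.19,0,0,0,1],[0,0,-0.3,0,0,0,1],[-0.05,0,-0.41,0,0,0,1],[-0.13,0,-0.51,0,0,0,1],[-0.24,0.01,-0.57,0,0,0,1],[-0.36,0.015,-0.6,0,0,0,1]]}}

```text
time_s: 11.42
position: [0.441, 0.1913, 0.2388]
tcp_rot: [[-0.006, 1.0, 0.006], [1.0, 0.006, 0.001], [0.001, 0.006, -1.0]]
force: [1.8, -0.4, -0.9]
opening: 0.595
grasp_force: 30.0
```

{"name": "step_arm", "arguments": {"steps": [[-0.12,0.005,0,0,0,0,1],[-0.24,0.01,0,0,0,0,1],[-0.36,0.015,0,0,0,0,1],[-0.48,0.02,0,0,0,0,1],[-0.6,0.025,0,0,0,0,1],[-0.72,0.03,0,0,0,0,1],[-0.84,0.035,0,0,0,0,1],[-0.96,0.04,0,0,0,0,1]]}}

```text
time_s: 12.08
position: [0.4519, -0.0981, 0.2359]
tcp_rot: [[-0.003, 1.0, -0.001], [1.0, 0.003, 0.0], [0.0, -0.001, -1.0]]
force: [0.9, -0.7, -1.1]
opening: 0.598
grasp_force: 30.0
```

{"name": "step_arm", "arguments": {"steps": [[-0.12,0.005,0,0,0,0,1],[-0.24,0.01,0,0,0,0,1],[-0.36,0.015,0,0,0,0,1],[-0.48,0.02,0,0,0,0,1],[-0.58,0.022,0,0,0,0,1],[-0.66,0.022,0,0,0,0,1],[-0.7,0.022,0,0,0,0,1],[-0.7,0.022,0,0,0,0,1]]}}

```text
time_s: 12.75
position: [0.4599, -0.309, 0.2356]
tcp_rot: [[-0.0, 1.0, 0.001], [1.0, 0.0, -0.001], [-0.001, 0.001, -1.0]]
force: [0.6, 0.8, -2.5]
opening: 0.603
grasp_force: 30.0
```

{"name": "step_arm", "arguments": {"steps": [[-0.04,0.005,0.05,0,0,0,1],[-0.04,0.005,0.13,0,0,0,1],[-0.04,0.005,0.22,0,0,0,1],[-0.04,0.005,0.32,0,0,0,1],[-0.04,0.005,0.41,0,0,0,1],[-0.04,0.005,0.47,0,0,0,1],[-0.04,0.005,0.5,0,0,0,1],[-0.04,0.005,0.5,0,0,0,1]]}}

```text
time_s: 13.42
position: [0.4605, -0.3158, 0.0838]
tcp_rot: [[-0.004, 1.0, -0.004], [1.0, 0.004, 0.004], [0.004, -0.004, -1.0]]
force: [-0.2, 0.6, -1.1]
opening: 0.6
grasp_force: 30.0
```

{"name": "step_arm", "arguments": {"steps": [[0,0,0.02,0,0,0,1],[0,0,0.04,0,0,0,1],[0,0,0.055,0,0,0,1],[0,0,0.065,0,0,0,1],[0,0,0.072,0,0,0,1],[0,0,0.075,0,0,0,1],[0,0,0.075,0,0,0,1]]}}

```text
time_s: 14.0
position: [0.4615, -0.3187, 0.0631]
tcp_rot: [[-0.003, 1.0, 0.0], [1.0, 0.003, -0.0], [-0.0, 0.0, -1.0]]
force: [-0.1, 0.1, -1.3]
opening: 0.599
grasp_force: 30.0
```

{"name": "step_arm", "arguments": {"steps": [[-0.007,0,0.003,0,0,0,1],[-0.007,0,0.006,0,0,0,1],[-0.007,0,0.008,0,0,0,1],[-0.007,0,0.01,0,0,0,1],[-0.007,0,0.01,0,0,0,1]]}}

```text
time_s: 14.42
position: [0.4616, -0.3208, 0.06]
tcp_rot: [[-0.003, 1.0, 0.0], [1.0, 0.003, -0.0], [-0.0, 0.0, -1.0]]
force: [-0.2, -0.9, -2.2]
opening: 0.597
grasp_force: 30.0
```

{"name": "step_arm", "arguments": {"steps": [[0,0,0.002,0,0,0,1],[0,0,0.004,0,0,0,1],[0,0,0.004,0,0,0,1],[0,0,0.004,0,0,0,1]]}}

```text
time_s: 14.75
position: [0.4616, -0.3208, 0.0599]
tcp_rot: [[-0.003, 1.0, 0.0], [1.0, 0.003, -0.0], [-0.0, 0.0, -1.0]]
force: [-1.2, 1.4, 6.0]
opening: 0.601
grasp_force: 30.0
```

{"name": "step_arm", "arguments": {"steps": [[0,0,-0.003,0,0,0,0.9],[0,0,-0.003,0,0,0,-0.2],[0,0,-0.003,0,0,0,-0.3],[0,0,-0.003,0,0,0,-0.5],[0,0,-0.003,0,0,0,-0.7],[0,0,-0.003,0,0,0,-1],[0,0,-0.003,0,0,0,-1],[0,0,-0.003,0,0,0,-1]]}}

```text
time_s: 15.42
position: [0.4616, -0.3207, 0.0597]
tcp_rot: [[-0.003, 1.0, -0.0], [1.0, 0.003, 0.0], [0.0, -0.0, -1.0]]
force: [-0.1, 0.3, -0.7]
opening: 0.939
grasp_force: 0.0
```

{"name": "step_arm", "arguments": {"steps": [[0,0,-0.05,0,0,0,-1],[0,0,-0.15,0,0,0,-1],[0,0,-0.27,0,0,0,-1],[0,0,-0.4,0,0,0,-1],[0.06,0.06,-0.5,0,0,0,-1],[0.15,0.16,-0.55,0,0,0,-1],[0.24,0.25,-0.55,0,0,0,-1],[0.33,0.35,-0.55,0,0,0,-1]]}}

```text
time_s: 16.08
position: [0.5675, -0.2209, 0.227]
tcp_rot: [[-0.002, 1.0, 0.003], [1.0, 0.002, -0.002], [-0.002, 0.003, -1.0]]
force: [0.4, -0.7, 0.0]
opening: 1.002
grasp_force: 0.0
```

{"name": "step_arm", "arguments": {"steps": [[0.08,0.08,0,0,0,0,-1],[0.15,0.15,0.05,0,0,0,-1],[0.153,0.16,0.15,0,0,0,-1],[0.153,0.16,0.2,0,0,0,-1],[0.153,0.16,0.2,0,0,0,-1]]}}

```text
time_s: 16.5
position: [0.6119, -0.1732, 0.1606]
tcp_rot: [[-0.005, 1.0, -0.008], [1.0, 0.005, 0.004], [0.004, -0.008, -1.0]]
force: [0.4, 0.8, 0.2]
opening: 0.998
grasp_force: 0.0
```

```bash
python3 look2.py bt side:.614,-.176,.06,45 side:.461,-.321,.03,45
python3 circ.py bt side 0 0 1 .614,-.176,.1,.0065 .614,-.176,0,.0165 .4615,-.321,.004,.05 .4615,-.321,.004,.026 .4615,-.321,.061,.027
```

```text
16.5 [ 0.6119 -0.1732  0.1606] 0.9977885181842207 0.0
side org [316 175] f 4.4 tip px [215.0146  71.9997]
side org [310 267] f 4.4 tip px [ 241.4146 -332.8003]
.614,-.176,.1,.0065 360.61412016260294 367.08235213541553 203.39943365229047 207.44419435877901
.614,-.176,0,.0165 349.796128424048 364.95306856046125 235.82583098576998 246.37714031255035
.4615,-.321,.004,.05 325.4205104272275 381.9500921917637 298.0702789482814 345.87564788941893
.4615,-.321,.004,.026 338.9355653168347 368.31103474645533 308.6699565191868 333.4889257769675
.4615,-.321,.061,.027 341.90177444820307 374.23453878929894 288.385239966424 314.5542484683857
```

View pics/bt.png

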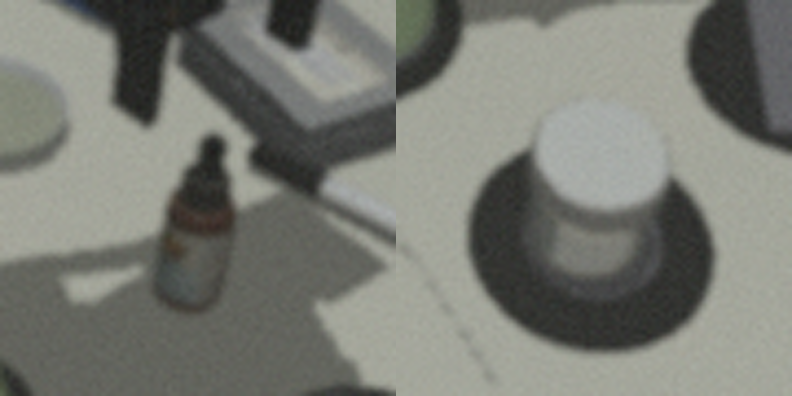

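{"name": "step_arm", "arguments": {"steps": [[-0.005,0,0.06,0,0,0,-1],[-0.005,0,0.13,0,0,0,-1],[-0.005,0,0.2,0,0,0,-1],[-0.005,0,0.25,0,0,0,-1],[-0.005,0,0.28,0,0,0,-1],[-0.005,0,0.28,0,0,0,-1],[-0.005,0,0.28,0,0,0,-1]]}}

```text
time_s: 17.13
position: [0.6146, -0.1775, 0.0816]
tcp_rot: [[-0.002, 1.0, 0.001], [1.0, 0.002, -0.001], [-0.001, 0.001, -1.0]]
force: [-0.7, 0.6, 0.1]
opening: 1.001
grasp_force: 0.0
```

{"name": "step_arm", "arguments": {"steps": [[0,0,0.025,0,0,0,-0.5],[0,0,0.05,0,0,0,-0.3],[0,0,0.05,0,0,0,-0.1],[0,0,0.05,0,0,0,0],[0,0,0.05,0,0,0,0.1],[0,0,0.05,0,0,0,0.2],[0,0,0.05,0,0,0,0.3],[0,0,0.05,0,0,0,1]]}}

```text
time_s: 17.8
position: [0.6143, -0.1769, 0.066]
tcp_rot: [[-0.003, 1.0, 0.0], [1.0, 0.003, -0.0], [-0.0, 0.0, -1.0]]
force: [-0.5, -0.0, 0.7]
opening: 0.475
grasp_force: 0.0
```

{"name": "step_arm", "arguments": {"steps": [[0,0,0,0,0,0,1],[0,0,0,0,0,0,1],[0,0,0,0,0,0,1],[0,0,0,0,0,0,1]]}}

```text
time_s: 18.13
position: [0.6144, -0.177, 0.0659]
tcp_rot: [[-0.003, 1.0, 0.001], [1.0, 0.003, -0.0], [-0.0, 0.001, -1.0]]
force: [0.8, -0.1, 0.6]
opening: 0.363
grasp_force: 29.8
```

```bash
cp side0.pkl z_side.pkl; python3 px.py z side 165 100 3.6 495,215,0 643,297,0 640,255,.05 525,105,.1 627,148,.1 682,150,.1 543,125,.1
```

```text
495,215,0 [0.7229 0.1552]
643,297,0 [0.7413 0.0048]
640,255,.05 [ 0.7216 -0.0055]
525,105,.1 [0.7342 0.1396]
627,148,.1 [0.7522 0.0479]
682,150,.1 [0.7824 0.0233]
543,125,.1 [0.7252 0.1081]
```

{"name": "step_arm", "arguments": {"steps": [[0,0,-0.03,0,0,0,1],[0,0,-0.08,0,0,0,1],[0,0,-0.15,0,0,0,1],[0.02,0,-0.22,0,0,0,1],[0.07,0,-0.28,0,0,0,1],[0.14,-0.005,-0.3,0,0,0,1],[0.24,-0.01,-0.3,0,0,0,1],[0.34,-0.015,-0.3,0,0,0,1]]}}

```text
time_s: 18.8
position: [0.6094, -0.0746, 0.1572]
tcp_rot: [[-0.001, 1.0, 0.002], [1.0, 0.001, -0.001], [-0.001, 0.002, -1.0]]
force: [0.2, -0.3, -1.4]
opening: 0.361
grasp_force: 29.8
```

{"name": "step_arm", "arguments": {"steps": [[0.1,-0.005,0,0,0,0,1],[0.21,-0.01,0,0,0,0,1],[0.32,-0.015,0,0,0,0,1],[0.43,-0.02,0,0,0,0,1],[0.54,-0.025,0,0,0,0,1],[0.64,-0.03,0,0,0,0,1],[0.7,-0.035,0,0,0,0,1],[0.728,-0.035,0,0,0,0,1]]}}

```text
time_s: 19.47
position: [0.597, 0.1464, 0.1561]
tcp_rot: [[-0.006, 1.0, -0.001], [1.0, 0.006, 0.001], [0.001, -0.001, -1.0]]
force: [0.5, 0.6, -1.4]
opening: 0.366
grasp_force: 29.8
```

{"name": "step_arm", "arguments": {"steps": [[0,0,0.03,0,0,0,1],[0,0,0.08,0,0,0,1],[0,0,0.13,0,0,0,1],[0,0,0.18,0,0,0,1],[0,0,0.21,0,0,0,1],[0,0,0.22,0,0,0,1],[0,0,0.22,0,0,0,1]]}}

```text
time_s: 20.05
position: [0.5977, 0.1423, 0.0886]
tcp_rot: [[-0.002, 1.0, -0.002], [1.0, 0.002, -0.0], [-0.0, -0.002, -1.0]]
force: [-0.7, -0.5, 0.2]
opening: 0.364
grasp_force: 29.8
```

```bash
python3 look2.py bp side:.6,.143,.06,45 top:.6,.143,.02,45
python3 circ.py bp side 0 0 1 .6,.1435,.004,.05 .6,.1435,.004,.0165
```

```text
20.05 [0.5977 0.1423 0.0886] 0.3635723783818175 29.82741541643918
side org [224 111] f 4.4 tip px [195.5188 198.0581]
top org [172 136] f 4.4 tip px [187.061  188.5586]
.6,.1435,.004,.05 250.15992278346275 287.6039146561417 164.1236184680572 185.29122593979545
.6,.1435,.004,.0165 262.71521626554215 275.0659220262063 170.85880950201846 177.83549156771855
```

View pics/bp.png

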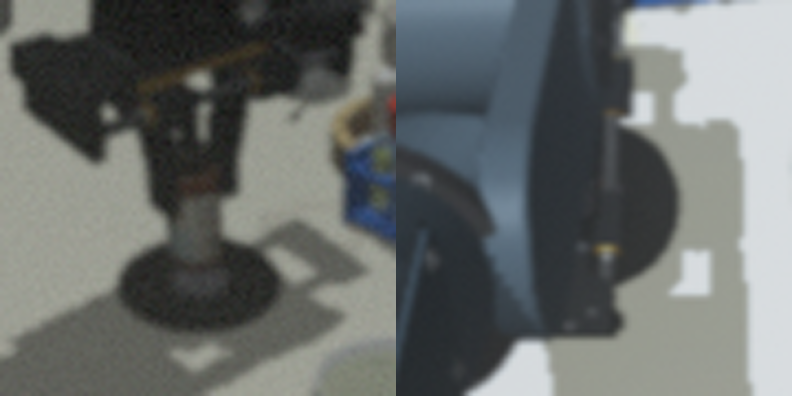

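{"name": "step_arm", "arguments": {"steps": [[0.002,0.006,0.015,0,0,0,1],[0.002,0.006,0.03,0,0,0,1],[0.002,0.006,0.042,0,0,0,1],[0.002,0.006,0.05,0,0,0,1],[0.002,0.006,0.054,0,0,0,1],[0.002,0.006,0.057,0,0,0,1],[0.002,0.006,0.058,0,0,0,1],[0.002,0.006,0.058,0,0,0,1]]}}

```text
time_s: 20.82
position: [0.6, 0.1441, 0.0723]
tcp_rot: [[-0.003, 1.0, 0.0], [1.0, 0.003, -0.0], [-0.0, 0.0, -1.0]]
force: [-0.5, -0.1, -0.8]
opening: 0.361
grasp_force: 29.8
```

{"name": "step_arm", "arguments": {"steps": [[0,0,0.003,0,0,0,1],[0,0,0.006,0,0,0,1],[0,0,0.008,0,0,0,1],[0,0,0.01,0,0,0,1],[0,0,0.01,0,0,0,1]]}}

```text
time_s: 21.23
position: [0.6001, 0.1441, 0.0699]
tcp_rot: [[-0.003, 1.0, 0.0], [1.0, 0.003, 0.0], [0.0, 0.0, -1.0]]
force: [-0.6, 0.2, 3.0]
opening: 0.357
grasp_force: 29.8
```

{"name": "step_arm", "arguments": {"steps": [[0,0,0,0,0,0,0.2],[0,0,0,0,0,0,0.1],[0,0,0,0,0,0,-0.2],[0,0,0,0,0,0,-0.5],[0,0,0,0,0,0,-0.8],[0,0,0,0,0,0,-1],[0,0,0,0,0,0,-1]]}}

```text
time_s: 21.82
position: [0.5999, 0.1441, 0.0692]
tcp_rot: [[-0.003, 1.0, -0.0], [1.0, 0.003, -0.0], [-0.0, -0.0, -1.0]]
force: [-0.5, -0.4, -0.1]
opening: 0.745
grasp_force: 0.0
```

{"name": "step_arm", "arguments": {"steps": [[0,0,-0.04,0,0,0,-1],[0,0,-0.12,0,0,0,-1],[0,0,-0.23,0,0,0,-1],[0,0,-0.33,0,0,0,-1],[-0.06,-0.05,-0.36,0,0,-0.1,-1],[-0.16,-0.14,-0.36,0,0,-0.178,-1],[-0.25,-0.23,-0.36,0,0,-0.178,-1],[-0.34,-0.32,-0.36,0,0,-0.178,-1]]}}

```text
time_s: 22.48
position: [0.5035, 0.0411, 0.1787]
tcp_rot: [[-0.144, 0.99, 0.002], [0.99, 0.144, -0.001], [-0.001, 0.002, -1.0]]
force: [0.2, -1.0, -0.6]
opening: 0.999
grasp_force: 0.0
```

{"name": "step_arm", "arguments": {"steps": [[-0.07,-0.09,0.05,0,0,0,-1],[-0.14,-0.18,0.12,0,0,0,-1],[-0.171,-0.218,0.2,0,0,0,-1],[-0.171,-0.218,0.25,0,0,0,-1],[-0.171,-0.218,0.25,0,0,0,-1],[-0.171,-0.218,0.25,0,0,0,-1]]}}

```text
time_s: 22.98
position: [0.4471, -0.0185, 0.1026]
tcp_rot: [[-0.142, 0.99, -0.0], [0.99, 0.142, 0.0], [0.0, -0.0, -1.0]]
force: [0.5, -0.1, -0.5]
opening: 0.997
grasp_force: 0.0
```

```bash
python3 look2.py bx side:.4465,-.018,.02,40 side:.6,.143,.05,40
python3 - <<'E'
from h import *
import pickle
np.set_printoptions(precision=1,suppress=True)
c=pickle.load(open("bx_side.pkl","rb"))
R=lambda a:np.array([[np.cos(a),-np.sin(a)],[np.sin(a),np.cos(a)]])
b=np.array([[.018,.039],[.018,-.039],[-.018,-.039],[-.018,.039]])@R(np.radians(8)).T+[.4465,-.018]
print(w2p(c,np.c_[b,[.023]*4]))
E
python3 circ.py bx side 0 0 1 .6,.144,.004,.05 .6,.144,.004,.0165 .6,.144,.106,.0065
```

```text
22.9833 [ 0.4471 -0.0185  0.1026] 0.997306391620648 0.0
side org [213 185] f 4.95 tip px [196.5277  99.0601]
side org [229 120] f 4.95 tip px [117.3277 420.8101]
[[247.8 212.1]
 [271.1 228.8]
 [258.7 236.7]
 [235.5 219.3]]
.6,.144,.004,.05 250.05936268430816 287.49185876602985 164.0440801915932 185.1985298737802
.6,.144,.004,.0165 262.6108063804044 274.957721222753 170.77517783565176 177.7475275920403
.6,.144,.106,.0065 265.5704660126665 270.7499714875392 139.30681039639109 141.86924583906364
```

View pics/bx.png

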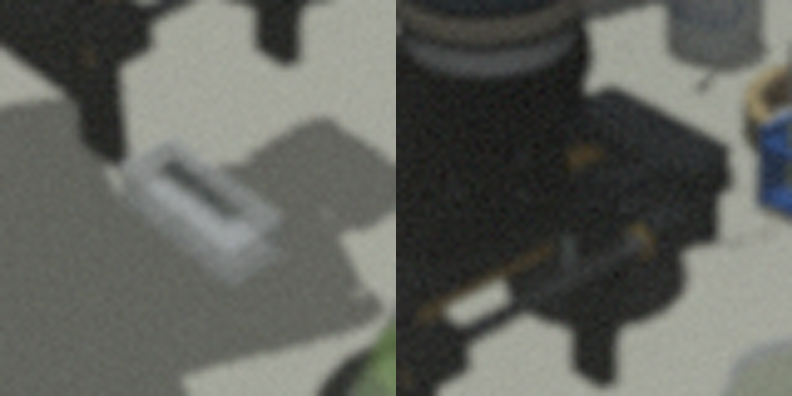

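{"name": "step_arm", "arguments": {"steps": [[0,0,0.06,0,0,0,-1],[0,0,0.13,0,0,0,-1],[0,0,0.19,0,0,0,-0.8],[0,0,0.23,0,0,0,-0.6],[0,0,0.245,0,0,0,-0.4],[0,0,0.248,0,0,0,-0.2],[0,0,0.248,0,0,0,0],[0,0,0.248,0,0,0,0]]}}

```text
time_s: 23.7
position: [0.4477, -0.0183, 0.0289]
tcp_rot: [[-0.143, 0.99, 0.002], [0.99, 0.143, -0.001], [-0.001, 0.002, -1.0]]
force: [-0.3, -0.4, 0.3]
opening: 0.634
grasp_force: 0.0
```

{"name": "step_arm", "arguments": {"steps": [[0,0,0,0,0,0,0.05],[0,0,0,0,0,0,0.1],[0,0,0,0,0,0,0.2],[0,0,0,0,0,0,0.3],[0,0,0,0,0,0,1],[0,0,0,0,0,0,1],[0,0,0,0,0,0,1],[0,0,0,0,0,0,1]]}}

```text
time_s: 24.37
position: [0.4473, -0.0184, 0.0283]
tcp_rot: [[-0.142, 0.99, 0.001], [0.99, 0.142, -0.0], [-0.0, 0.001, -1.0]]
force: [0.3, -0.4, 5.2]
opening: 0.369
grasp_force: 30.0
```

{"name": "step_arm", "arguments": {"steps": [[0,0,-0.03,0,0,0,1],[0,0,-0.09,0,0,0,1],[0,0,-0.18,0,0,0,1],[0,0.02,-0.28,0,0,0,1],[0,0.06,-0.38,0,0,0,1],[0,0.1,-0.48,0,0,0,1],[-0.02,0.15,-0.55,0,0,0,1],[-0.08,0.2,-0.57,0,0,0,1]]}}

```text
time_s: 25.03
position: [0.5102, -0.0321, 0.2029]
tcp_rot: [[-0.145, 0.989, 0.004], [0.989, 0.145, -0.0], [-0.001, 0.004, -1.0]]
force: [1.2, -0.1, 0.1]
opening: 0.369
grasp_force: 30.0
```

{"name": "step_arm", "arguments": {"steps": [[-0.1,0.03,0,0,0,0.1,1],[-0.21,0.07,0,0,0,0.22,1],[-0.32,0.1,0,0,0,0.35,1],[-0.43,0.13,0,0,0,0.48,1],[-0.54,0.16,0,0,0,0.61,1],[-0.65,0.17,0,0,0,0.74,1],[-0.75,0.17,0,0,0,0.87,1],[-0.83,0.17,0,0,0,1,1]]}}

```text
time_s: 25.7
position: [0.5951, -0.2749, 0.1987]
tcp_rot: [[0.604, 0.797, -0.001], [0.797, -0.604, 0.0], [-0.001, -0.001, -1.0]]
force: [0.0, 0.7, -1.3]
opening: 0.371
grasp_force: 30.0
```

{"name": "step_arm", "arguments": {"steps": [[-0.04,0.04,0.03,0,0,0.04,1],[-0.087,0.086,0.1,0,0,0.069,1],[-0.087,0.086,0.19,0,0,0.069,1],[-0.087,0.086,0.28,0,0,0.069,1],[-0.087,0.086,0.37,0,0,0.069,1],[-0.087,0.086,0.44,0,0,0.069,1],[-0.087,0.086,0.48,0,0,0.069,1],[-0.087,0.086,0.48,0,0,0.069,1]]}}

```text
time_s: 26.37
position: [0.598, -0.3069, 0.0511]
tcp_rot: [[0.641, 0.768, -0.007], [0.768, -0.641, 0.005], [-0.0, -0.008, -1.0]]
force: [-0.6, -0.5, -0.5]
opening: 0.374
grasp_force: 30.0
```

```bash
python3 look2.py xp side:.601,-.3095,.02,40 top:.601,-.3095,.02,40
python3 - <<'E'
from h import *
import pickle
np.set_printoptions(precision=1,suppress=True)
c=pickle.load(open("xp_side.pkl","rb")); s=read_state(); p=s["position"]
R=lambda a:np.array([[np.cos(a),-np.sin(a)],[np.sin(a),np.cos(a)]])
b=np.array([[.018,.039],[.018,-.039],[-.018,-.039],[-.018,.039]])@R(np.radians(-40)).T
u=w2p(c,[.601,-.3095,.02])[0].round()-40
z0=p[2]-.0283
for z,q in((z0,p[:2]),(z0+.023,p[:2]),(.004,[.601,-.3095])): print((w2p(c,np.c_[b+q,[z]*4])-u)*4.95)
E
```

```text
26.3667 [ 0.598  -0.3069  0.0511] 0.3740636075879781 29.999921321868896
side org [362 235] f 4.95 tip px [194.6272 190.3411]
top org [356 145] f 4.95 tip px [198.806  201.2256]
[[229.4 116.4]
 [266.2 268.6]
 [170.6 264.3]
 [140.8 112.3]]
[[242.1  76.4]
 [280.9 228.6]
 [183.2 224.2]
 [151.7  72.2]]
[[219.7 154.8]
 [254.8 306.8]
 [161.  302.7]
 [132.7 150.7]]
```

View pics/xp.png

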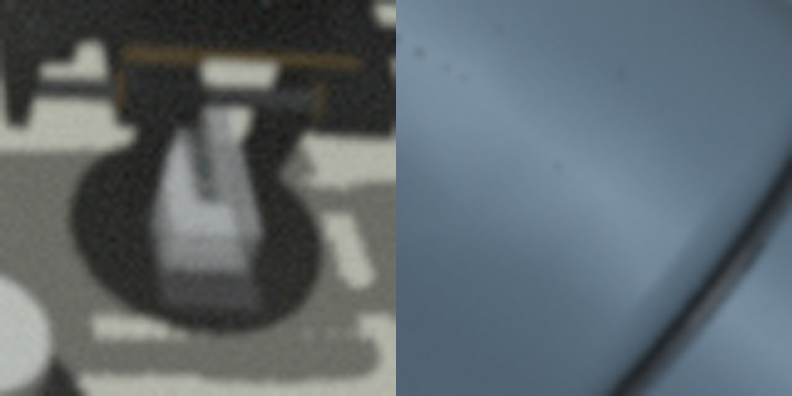

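Run:
```python
from h import *
import pickle
c=pickle.load(open("xp_side.pkl","rb")); g=cv2.GaussianBlur(cv2.cvtColor(c["image"],cv2.COLOR_RGB2GRAY),(3,3),0)
print("col", *range(390,419))
for r in range(262,302): print(r,*g[r,390:419])
```

```text
col 390 391 392 393 394 395 396 397 398 399 400 401 402 403 404 405 406 407 408 409 410 411 412 413 414 415 416 417 418
262 54 41 39 39 39 44 58 80 95 94 84 77 81 96 114 129 138 142 148 150 135 101 65 43 36 35 37 37 36
263 49 41 40 39 39 49 70 97 112 107 94 83 83 94 111 125 132 135 138 135 114 80 51 38 37 38 39 38 35
264 43 40 39 38 41 57 86 115 128 120 103 89 85 94 108 120 125 127 129 123 100 68 46 38 37 38 39 38 37
265 40 39 39 38 46 69 102 131 141 129 110 94 88 93 105 116 122 124 124 118 98 70 48 39 37 37 38 37 37
266 39 38 38 40 52 82 118 143 148 136 115 96 87 90 102 115 122 124 123 118 103 76 52 41 39 38 37 38 40
267 38 39 39 42 59 92 129 151 154 141 120 98 86 87 98 113 123 125 122 118 107 81 54 41 39 39 38 41 47
268 38 39 39 45 66 101 135 155 158 146 125 102 87 85 96 111 123 125 122 119 109 87 59 42 38 39 40 44 56
269 37 39 39 48 73 109 141 158 160 151 131 107 90 86 96 111 122 125 124 121 113 94 67 47 39 39 41 48 63
270 37 38 40 52 82 119 147 160 162 154 137 115 96 89 97 110 121 125 125 122 116 100 74 51 41 39 41 49 65
271 38 38 41 57 90 128 152 162 163 156 142 121 103 96 100 1
[... 2418 characters left out ...]
70 69 69 70 70 70 71 70 69 65 57 50 46 46 46
295 44 45 45 48 54 60 65 68 68 68 67 67 68 68 69 68 69 70 70 71 70 70 69 64 58 51 47 46 47
296 49 47 46 47 51 55 58 61 62 62 61 62 63 63 63 64 65 66 67 68 67 66 66 63 58 52 48 46 47
297 64 58 54 50 49 50 51 52 53 54 54 55 55 55 55 57 58 59 59 59 58 59 60 59 56 51 48 47 49
298 96 87 77 68 60 54 50 48 48 48 49 50 50 49 49 50 51 51 51 50 51 53 54 53 52 51 50 51 55
299 135 126 114 101 89 76 63 53 50 47 47 48 47 46 45 45 46 48 49 48 48 50 50 50 51 53 55 61 70
300 163 157 148 138 126 110 89 74 66 59 54 53 53 51 48 46 48 50 51 50 49 51 54 55 58 63 70 79 89
301 172 168 163 159 152 137 117 104 96 85 74 69 69 67 62 59 58 60 61 61 61 63 68 72 76 82 88 96 102
```

{"name": "step_arm", "arguments": {"steps": [[0,0,0.015,0,0,0,1],[0,0,0.03,0,0,0,1],[0,0,0.04,0,0,0,1],[0,0,0.048,0,0,0,1],[0,0,0.05,0,0,0,1],[0,0,0.05,0,0,0,1]]}}

```text
time_s: 26.97
position: [0.6005, -0.309, 0.0399]
tcp_rot: [[0.642, 0.767, -0.0], [0.767, -0.642, 0.0], [-0.0, -0.0, -1.0]]
force: [-0.5, -0.4, -0.2]
opening: 0.368
grasp_force: 30.0
```

Run:
```python
from h import *
import pickle
np.set_printoptions(precision=1,suppress=True)
c=capture("side"); pickle.dump(c,open("xq_side.pkl","wb")); s=read_state(); p=s["position"]; print(p*1 if 0 else p, s["tcp_rot"])
g=cv2.GaussianBlur(cv2.cvtColor(c["image"],cv2.COLOR_RGB2GRAY),(3,3),0)
R=lambda a:np.array([[np.cos(a),-np.sin(a)],[np.sin(a),np.cos(a)]])
b=np.array([[.018,.039],[.018,-.039],[-.018,-.039],[-.018,.039]])@R(np.radians(-40)).T
z0=p[2]-.0283
for z,q in((z0,p[:2]),(z0+.023,p[:2]),(.004,[.601,-.3095])): print(w2p(c,np.c_[b+q,[z]*4]))
for r in range(264,304,2): print(r,*g[r,388:420])
```

```text
[ 0.6 -0.3  0. ] [[ 0.6  0.8  0. ]
 [ 0.8 -0.6 -0. ]
 [ 0.   0.  -1. ]]
[[406.9 263.7]
 [414.1 294.4]
 [395.  293.5]
 [389.2 262.8]]
[[409.4 255.8]
 [417.  286.5]
 [397.5 285.7]
 [391.4 254.9]]
[[406.4 266.3]
 [413.5 297. ]
 [394.5 296.1]
 [388.8 265.5]]
264 41 40 40 39 38 38 39 40 40 40 43 46 47 51 63 83 105 121 127 130 134 135 123 102 79 56 39 34 37 38 36 35
266 38 38 37 38 39 37 35 37 47 69 91 95 86 77 76 85 101 115 121 123 124 120 104 77 53 40 35 35 37 37 36 35
268 41 40 38 37 38 39 39 45 65 99 127 132 116 97 88 89 100 115 125 126 123 120 106 77 48 35 34 36 39 38 35 35
270 39 39 39 39 38 38 43 62 95 130 149 148 130 107 91 87 95 110 122 126 125 122 112 91 62 43 37 37 38 38 37 44
272 39 39 39 39 38 40 51 80 119 148 159 156 140 117 96 85 89 103 117 125 126 123 119 104 77 52 41 39 36 36 40 51
274 38 39 38 37 37 40 56 90 127 152 161 160 149 129 107 94 93 103 116 124 125 124 121 111 89 63 45 40 40 40 40 42
276 39 39 40 39 39 46 68 104 139 158 163 162 154 138 117 102 100 107 117 125 129 128 124 119 103 77 52 40 38 38 39 41
278 41 40 39 39 42 56 82 116 143 158 162 161 155 142 125 111 105
[... 706 characters left out ...]
8 129 130 131 131 130 127 121 111 97 78 60 48 43 43 44 45
292 42 43 44 45 46 52 66 83 97 104 105 105 108 112 114 115 115 116 116 115 115 115 112 105 92 73 57 47 46 46 45 45
294 47 45 43 43 44 48 56 65 72 75 75 75 78 81 82 82 82 82 82 82 81 80 80 80 76 67 56 49 47 47 45 45
296 63 56 49 45 45 47 49 55 61 61 60 61 62 62 62 63 64 64 64 65 65 64 64 65 66 63 58 51 47 45 44 45
298 118 114 105 92 80 67 57 53 50 47 48 49 50 50 50 49 48 49 50 51 50 49 50 51 51 51 50 48 48 49 53 60
300 167 168 165 158 149 138 127 113 95 78 66 61 56 54 52 52 51 49 47 47 49 49 50 51 52 55 57 62 70 79 89 97
302 160 162 159 152 152 156 157 149 139 130 122 111 100 95 95 92 84 78 75 75 75 75 77 82 88 92 94 97 101 104 106 108
```

{"name": "step_arm", "arguments": {"steps": [[0,0.007,0.008,0,0,0,1],[0,0.007,0.014,0,0,0,1],[0,0.007,0.019,0,0,0,1],[0,0.007,0.021,0,0,0,1],[0,0.007,0.023,0,0,0,1],[0,0.007,0.025,0,0,0,1],[0,0.007,0.025,0,0,0,1]]}}

```text
time_s: 27.6
position: [0.6022, -0.3104, 0.0324]
tcp_rot: [[0.642, 0.767, -0.0], [0.767, -0.642, 0.0], [-0.0, -0.0, -1.0]]
force: [0.5, 0.0, 0.0]
opening: 0.367
grasp_force: 30.0
```

{"name": "step_arm", "arguments": {"steps": [[0,0,0.002,0,0,0,1],[0,0,0.004,0,0,0,1],[0,0,0.005,0,0,0,1],[0,0,0.005,0,0,0,1]]}}

```text
time_s: 27.93
position: [0.6023, -0.3104, 0.0323]
tcp_rot: [[0.642, 0.767, 0.0], [0.767, -0.642, -0.0], [-0.0, 0.0, -1.0]]
force: [-1.8, 0.9, 7.1]
opening: 0.367
grasp_force: 30.0
```

{"name": "step_arm", "arguments": {"steps": [[0,0,-0.003,0,0,0,0.2],[0,0,-0.003,0,0,0,0],[0,0,-0.003,0,0,0,-0.2],[0,0,-0.003,0,0,0,-0.4],[0,0,-0.003,0,0,0,-0.7],[0,0,-0.003,0,0,0,-1],[0,0,-0.003,0,0,0,-1],[0,0,-0.003,0,0,0,-1]]}}

```text
time_s: 28.6
position: [0.6022, -0.3104, 0.0317]
tcp_rot: [[0.642, 0.767, -0.0], [0.767, -0.642, 0.0], [-0.0, -0.0, -1.0]]
force: [-0.1, -0.1, 0.2]
opening: 0.843
grasp_force: 0.0
```

{"name": "step_arm", "arguments": {"steps": [[0,0,-0.05,0,0,0,-1],[0,0,-0.14,0,0,0,-1],[0,0,-0.25,0,0,0,-1],[0,0,-0.37,0,0,0,-1],[0,0,-0.5,0,0,0,-1],[0,0,-0.62,0,0,0,-1],[0,0,-0.72,0,0,0,-1],[0,0,-0.75,0,0,0,-1]]}}

```text
time_s: 29.27
position: [0.6045, -0.3119, 0.2648]
tcp_rot: [[0.642, 0.767, 0.01], [0.767, -0.642, -0.007], [0.001, 0.012, -1.0]]
force: [0.7, -0.9, 0.7]
opening: 0.994
grasp_force: 0.0
```

{"name": "step_arm", "arguments": {"steps": [[0.1,-0.08,0,0,0,0,-1],[0.2,-0.16,0,0,0,0,-1],[0.3,-0.24,0,0,0,0,-1],[0.4,-0.32,0,0,0,0,-1],[0.5,-0.4,0,0,0,0,-1],[0.6,-0.48,0,0,0,0,-1],[0.7,-0.56,0,0,0,0,-1],[0.8,-0.64,0,0,0,0,-1]]}}

```text
time_s: 29.93
position: [0.6081, -0.0012, 0.2568]
tcp_rot: [[0.642, 0.767, -0.001], [0.767, -0.642, 0.0], [-0.0, -0.001, -1.0]]
force: [1.0, 0.3, 0.0]
opening: 0.999
grasp_force: 0.0
```

Run:
```python
from h import *
import pickle
t=capture("top"); s=capture("side"); pickle.dump(t,open("e_top.pkl","wb")); pickle.dump(s,open("e_side.pkl","wb"))
def cr(c,P,h):
    u=np.clip(w2p(c,P)[0].round().astype(int),h,[560-h,420-h]); print(u-h); return cv2.resize(c["image"][u[1]-h:u[1]+h,u[0]-h:u[0]+h],(264,264),interpolation=cv2.INTER_CUBIC)
P=[(.601,-.31,.01),(.461,-.32,.02),(.6,.144,.02)]
M=np.vstack([np.hstack([cr(t,p,26) for p in P]),np.hstack([cr(s,P[0],38),cr(s,P[2],38),cr(s,(.5,-.0,0),132)])])
cv2.imwrite("pics/end.png",M[:,:,::-1])
```

```text
[369 159]
[375 214]
[190 155]
[364 241]
[231 131]
[137  86]
```

View pics/end.png

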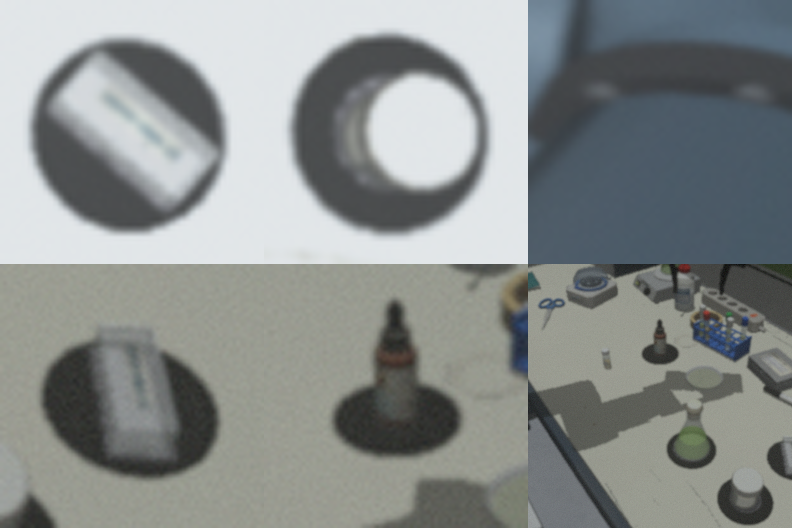

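The crops show everything upright and standing on its pad. One numeric check of the box and bottle against their pads:

```bash
python3 - <<'E'
from h import *
import pickle
np.set_printoptions(precision=4,suppress=True)
t=pickle.load(open("e_top.pkl","rb")); f=264/52
o=lambda x,y,ox,oy:[(x+.5)/f-.5+ox,(y+.5)/f-.5+oy]
B=p2w(t,[o(*p,369,159) for p in((98,50),(220,153),(172,212),(48,105))],.027)[:,:2]
print("box",B.mean(0)); d=B[1]+B[2]-B[0]-B[3]; print(np.degrees(np.arctan2(d[1],d[0])),np.linalg.norm(d)/2)
print("pad",p2w(t,[o(128.5,135,369,159)],.004)[0,:2])
print("jar lid",p2w(t,[o(421-264,131,375,214)],.061)[0,:2],"pad",p2w(t,[o(390-264,134,375,214)],.004)[0,:2])
s=pickle.load(open("e_side.pkl","rb")); f=264/76
print("bulb",p2w(s,[o(396-264,302-264,231,131)],.106)[0,:2],"pad",p2w(s,[o(397-264,420-264,231,131)],.004)[0,:2])
E
python3 - <<'E'
from rig import *
s=read_state();print(s["time_s"],s["force"],s["opening"])
E
```

```text
box [ 0.6004 -0.3049]
-130.34421805563434 0.07939442386774542
pad [ 0.6024 -0.3085]
jar lid [ 0.4602 -0.3175] pad [ 0.4621 -0.3201]
bulb [0.5981 0.1391] pad [0.5967 0.1386]
30.0333 [ 0.26745448 -0.53527365  0.41084781] 0.9981679823511465
```

```bash
python3 -c "
from rig import *
print(hand_in())"
```

```text
the job is handed in; nothing more can be done
None
```

The flask, jar, dropper bottle and slide box are each upright on their matching pads and released, the box turned along its oblong. By my camera estimates they sit about 2 to 4 mm off centre at most. The dish and vial were left alone, and I handed the job in at about 30 s.

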